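# Unlatch the press beam and hold it up off its ball post

### The arm

A 6-joint arm with a two-finger parallel gripper is mounted at the origin on a cart in front of the work surface, level with it; the furniture and walls round the work are solid. World frame = base frame: x ahead of the robot, y to its left, z up, the work surface at z = 0. Lengths are in m, angles in rad, forces in N, time in s.
With the tool pointing down it reaches from about 0.25 to 0.775 m from the base axis. Payload 4 kg.
Tool frame: the origin (TCP) lies at the very end of the fingers, on their centre line; the grasp point (between the pads) lies 19 mm behind it (robot.hold_point_z is the distance from the TCP to the grasp point, in m); z points along the fingers, y is the line along which they close (so a half turn about z gives the same grasp; the last joint's range is limited). The gripper opens to 94 mm and grips with 3 to 60 N. Pads are 16 mm wide; open, the fingers measure 119 mm over their backs; the gripper's body (75 mm by 177 mm) begins 78 mm behind the grasp point.
Start: joints at [-1.321, 0.087, 1.371, -0, 1.684, -0.103], TCP at [0.19, -0.516, 0.206] pointing down, gripper open.
Joint ranges: [-3.1, 3.1], [-0.76, 2.03], [0.27, 2.55], [-1.08, 4.22], [0.17, 2.65], [-2.57, 2.57]. Speed limits (rad/s): [2.79, 2.79, 3.14, 3.14, 3.14, 3.14].

### API

Orientations are given as [roll, pitch, yaw] about the fixed x, y, z axes, in that order (R = Rz(yaw) Ry(pitch) Rx(roll)).
In Python, from bench import robot gives the robot as it stands.
- The arm moves only by the tool carry_out, never from a script. Its argument "steps" is a list of rows, each a list of 3 entries, a list of its own where there are three numbers: the shift along the tool's x, y, z in m, then the turn about the tool's z in units of 10 degrees (1.0 is 10 degrees), then the closure, from -1 (fully open) to 1 (shut). In form: [[[tx, ty, tz], roll, jaw], ...]. A call has 1 to 10 rows; each row is the pose to reach, as a shift and turn from the pose commanded when the call began, along the tool's axes at that moment; what a row does not reach only later rows make up. A row lasts 1/8 s, in which the tool goes at most 62.5 mm and 10.7 degrees, less where a joint would pass 70% of its speed; a pose out of reach is approached as far as the arm can. A call with a gripper value outside its range is refused whole. The fingers move at their own pace and stop on an object; the grip force is fixed at half the most. Time passes only in rows, so rows that repeat a pose let the fingers close. It gives the time, the measured TCP pose, the force, the opening and the grip force at its end, in the units of the state.
- robot.get_obs(): the state, without advancing time (a new reading comes with each control period).
- robot.snapshot(name): name is "side" or "top" or "wrist"; returns a dict with "image" (480x640x3 uint8, red, green, blue), "z_map" (480x640 float32, m along the optical axis (not along the pixel's ray), 0 where there is no reading), "mtx" (3x3 intrinsics, pixels), "R" (3x3) and "t" (3): a world point X has camera coordinates R X + t. Camera axes: x right, y down, z forward; pixel columns grow to the right and rows downward; lengths in m; the calibration is good to about 2 mm. A picture is of the moment at which its call begins.
- robot.close_job(): hands the job in; it is judged then, once.
The state is a dict: "time": time; "joint_positions": joint angles; "qvel": joint speeds; "joint_torque": joint torques, N m; "tool_pos": TCP position; "ee_rot": TCP orientation; "wrist_force": force on the tool from outside, world axes, zero at the start; "wrist_torque": the same for the moment, N m; "width": finger opening in m; "finger_force": force on a finger pad.
Only numpy, scipy, OpenCV 4.12 (cv2) and the standard library are available. Lean on these libraries where they do the work, as an engineer would, in place of code of your own. Each camera call takes 0.05 s, during which the arm holds its last target. There are 200 camera calls.

### The job

A small hold-down press stands on the table with a plaster mould in it; the front of its beam sits on a ball post like a trailer hitch. Pull the black latch knob sideways against its spring, away from the beam, so that the latch clears the ball, then lift the front of the beam off the ball and finish still holding it, still and raised by about 10 cm (8 to 13 cm), so that somebody can take the mould out. The beam falls if you let go; leave the mould and the things standing round the press where they are.

Things in the scene. Friction and masses are not known exactly. Their poses are not given: they have to be found in the camera images.
- press: the hold-down press, fixed to the table: pale wooden base board 300 (x) x 110 (y) x 18 mm, origin at the centre of its underside; its x axis points from the ball post (front end, towards the robot, x = -100 mm) to the hinge (rear, x = +120 mm), its y axis to the side where the latch knob stands, z up. The beam runs along its middle, top 84 mm above the table when down
- beam_hinge (a point): centre of the beam's hinge pin, 75 mm above the table between two dark steel cheeks; the hinge axis runs along the press's y axis
- beam (a joint): hinge angle of the grey steel beam, rad: 0 = down, the coupler over the ball; it grows as the front end rises, stop at 1.0. Beam, coupler and latch weigh about 0.5 kg, about 4 N to lift at the coupler; nothing holds the beam up by itself. Locked by the latch it rises only about 3 mm
- coupler (a point): grey box-shaped socket, 58 x 50 mm and 42 mm tall, at the front end of the beam, over the ball; moves with the beam. This point lies on the ball's axis, 220 mm in front of the hinge axis and at its height; 0.45 rad of the beam raises it by 96 mm. Axes as the press's when the beam is down. Its top is 21 mm above this point (a bolt head 4 mm higher)
- latch (a joint): sideways travel of the latch in the coupler, m: 0 = home under the ball (locked), grows as the knob is pulled along the press's +y, away from the beam; the pawl is clear of the ball from 0.007, stop at 0.016. A spring pulls it home with about 5 N at 0 and 10 N at 0.015
- latch_knob (a point): centre of the latch's black ball knob, 24 mm in diameter, on an upright 10 mm stem: 62 mm to the press's +y side of the ball's axis at latch 0, 112 mm above the table when the beam is down; moves with latch and beam. The latch plate's top is 58 mm above the table; the coupler's wall is 37 mm from the knob's centre. The beam can be lifted by the knob, which may turn between the fingers
- ball_top (a point): top of the 32 mm steel ball head (flat underneath, 61 mm above the table) of the post, 82 mm above the table
- mould: pale plaster mould, 66 x 86 x 30 mm, loose on the base board under the beam's rubber pad; origin at the centre of its underside
- bottle: brown bottle with a black cap, 38 mm in diameter, 76 mm tall, standing beside the press on the side away from the knob; origin at the centre of its foot
- rib: flat wooden rib, 49 x 99 x 8 mm, lying beside the press on the side away from the knob; origin at the centre of its underside
- tape: roll of masking tape, 96 mm in diameter, 24 mm tall, lying flat near the table's front edge; origin at the centre of its underside

How it is judged:
By the outcome, as a careful person would: the job done as asked, in the order asked, and still so for the second after the job is handed in, while the arm keeps its last pose, push and grip.
It also fails if it takes over 32 s, if anything falls off the work surface, if the arm or the gripper's body presses on something with over 40 N, if the wrist force passes 120 N, or if a joint passes its speed limit or range.

## Working session

There is one attempt and no reset: what is moved stays moved. The work goes in short steps, Python scripts to look and compute and a tool call to move; the robot and the scene stay as the last step left them, time stands still between calls to the robot, and variables do not carry over. Pictures are saved under pics/ and viewed, at most 10 in all, crops included, and the job is handed in when it is done.

Besides the shell and the picture viewer there is one more tool, called after "Request:" in YAML: its name, and indented under it one key for each argument. carry_out: Moves the arm, as the interface text tells. Its arguments: {"type":"object","properties":{"steps":{"type":"array","items":{"type":"array"}}},"required":["steps"]}

```bash
mkdir -p pics; ls
python3 - <<'E'
from bench import robot
import cv2,numpy as np
o=robot.get_obs();print({k:np.round(v,3) for k,v in o.items()}, robot.hold_point_z)
for n in("top","side"):
    s=robot.snapshot(n);np.savez(f"{n}0.npz",**s);cv2.imwrite(f"pics/{n}0.png",s["image"][...,::-1])
    print(n,s["mtx"].round(1).tolist(),s["R"].round(3).tolist(),s["t"].round(3))
E
```

```text
pics
{'time': np.float64(0.0), 'joint_positions': array([-1.321,  0.088,  1.372, -0.   ,  1.684, -0.103]), 'qvel': array([ 0.001,  0.   ,  0.001,  0.001, -0.   ,  0.001]), 'joint_torque': array([ 1.0000e-03, -3.4018e+01, -3.0242e+01,  7.2000e-02,  3.3000e-02,
       -0.0000e+00]), 'tool_pos': array([ 0.19 , -0.516,  0.204]), 'ee_rot': array([-3.139, -0.   ,  0.353]), 'wrist_force': array([-0.076, -1.139,  0.812]), 'wrist_torque': array([0.012, 0.03 , 0.008]), 'finger_force': np.float64(0.0), 'width': np.float64(0.094)} 0.0188
top [[537.3, 0.0, 318.6], [0.0, 537.3, 236.6], [0.0, 0.0, 1.0]] [[0.023, -1.0, 0.005], [-0.974, -0.024, -0.226], [0.226, 0.001, -0.974]] [0.018 0.566 0.969]
side [[585.4, 0.0, 320.2], [0.0, 585.4, 238.2], [0.0, 0.0, 1.0]] [[0.999, -0.042, -0.005], [-0.03, -0.609, -0.792], [0.03, 0.792, -0.61]] [-0.556  0.122  1.135]
```

View pics/top0.png

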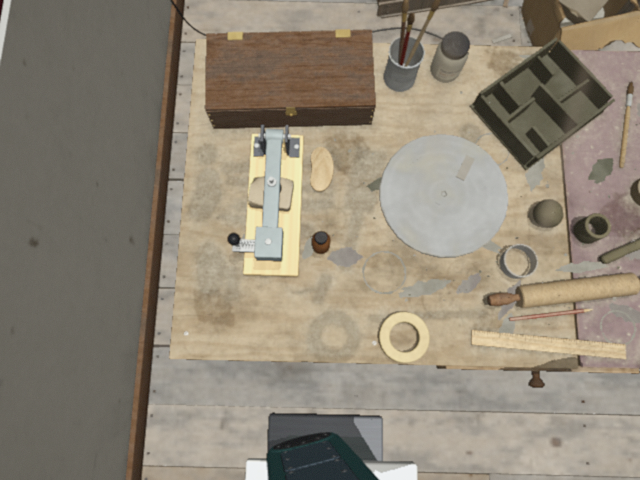

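View pics/side0.png

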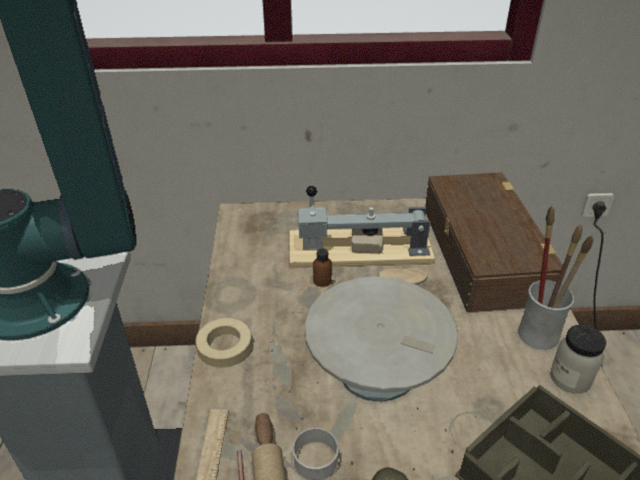

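```bash
cat > h.py <<'E'
import numpy as np,cv2
def ray(s,uv):
    d=s["R"].T@np.linalg.inv(s["mtx"])@np.array([*uv,1.]);return -s["R"].T@s["t"],d
def onz(s,uv,z):
    c,d=ray(s,uv);return c+d*(z-c[2])/d[2]
def two(s1,p1,s2,p2):
    c1,d1=ray(s1,p1);c2,d2=ray(s2,p2)
    k=np.linalg.lstsq(np.c_[d1,-d2],c2-c1,rcond=None)[0];a=c1+k[0]*d1;b=c2+k[1]*d2
    return (a+b)/2,np.linalg.norm(a-b)
def blob(m,roi):
    x0,y0,x1,y1=roi;w=np.zeros(m.shape,np.uint8);w[y0:y1,x0:x1]=m[y0:y1,x0:x1]
    n,l,st,c=cv2.connectedComponentsWithStats(w);i=1+np.argmax(st[1:,4]);return c[i],st[i],(l==i).astype(np.uint8)
E
python3 - <<'E'
from h import *
T=dict(np.load("top0.npz"));S=dict(np.load("side0.npz"))
dk=lambda s:(s["image"].max(2)<50)
a=blob(dk(T),(222,228,246,250));b=blob(dk(S),(300,180,322,198))
print(a[0],a[1],b[0],b[1]);print("knob",two(T,a[0],S,b[0]),onz(T,a[0],.112))
hsv=cv2.cvtColor(T["image"],cv2.COLOR_RGB2HSV)
m=(hsv[...,2]>205)&(hsv[...,1]>40)&(hsv[...,1]<130)
c=blob(m,(235,125,310,285));print(c[1])
pts=np.argwhere(c[2])[:,::-1]
w=np.array([onz(T,p,.018)[:2] for p in pts],np.float32);r=cv2.minAreaRect(w);print("base",r)
# beam/coupler: rays
g=(abs(hsv[...,0].astype(int)-100)<15)&(hsv[...,1]>20)&(hsv[...,2]>110)
e=blob(g,(250,222,290,265));q=cv2.minAreaRect(np.argwhere(e[2])[:,::-1].astype(np.float32));print("coupler px",q,onz(T,q[0],.096))
# wall
for uv in[(60,240),(100,240),(100,100),(150,240)]:
    c0,d=ray(T,uv);print(uv,c0+d*T["z_map"][uv[1],uv[0]])
c0,d=ray(S,(350,130));print("wall side",c0+d*S["z_map"][130,350])
E
```

```text
[233.58571429 239.17142857] [228 234  11  11  70] [311.04 190.76] [306 186  11  10  75]
knob (array([0.54541987, 0.18656615, 0.1150938 ]), np.float64(0.0002768872983518848)) [0.54596838 0.1870461  0.112     ]
[ 243  135   60  141 2525]
base ((0.6464170217514038, 0.12469311058521271), (0.10825423896312714, 0.2979488968849182), 89.57276916503906)
coupler px ((281.0, 247.5), (3.0, 0.0), -90.0) [0.5358442  0.10085807 0.096     ]
(60, 240) [ 0.57733593  0.59767532 -0.07860603]
(100, 240) [ 0.62409125  0.59683726 -0.28626878]
(100, 100) [ 0.97056112  0.59997457 -0.19248751]
(150, 240) [ 0.71060617  0.59128062 -0.67009056]
wall side [0.66342536 0.5967676  0.04291944]
```

Request:
carry_out:
  steps:
    - [[0.03,-0.03,0],0,0]
    - [[0.07,-0.065,0],0.5,0]
    - [[0.11,-0.105,0],1,0]
    - [[0.15,-0.145,0],1.5,0]
    - [[0.19,-0.18,0],2.02,0]
    - [[0.23,-0.215,0],2.02,0]
    - [[0.27,-0.255,0],2.02,0]
    - [[0.31,-0.29,0],2.02,0]
    - [[0.35,-0.325,0],2.02,0]
    - [[0.39,-0.36,0],2.02,0]

```text
time: 1.35
tool_pos: [0.432, -0.0418, 0.2052]
ee_rot: [3.141, 0.0, 0.0]
wrist_force: [0.3, -1.1, 0.3]
width: 0.0469
finger_force: 0.0
```

Request:
carry_out:
  steps:
    - [[0.022,-0.045,0],0,0]
    - [[0.044,-0.09,0],0,0]
    - [[0.066,-0.135,0],0,0]
    - [[0.09,-0.18,0],0,0]
    - [[0.114,-0.23,0.02],0,0]
    - [[0.114,-0.23,0.04],0,0]
    - [[0.114,-0.23,0.04],0,0]

```text
time: 2.22
tool_pos: [0.544, 0.1867, 0.1623]
ee_rot: [3.14, 0.006, 0.001]
wrist_force: [0.4, 0.0, 0.7]
width: 0.0468
finger_force: 0.0
```

Run:
```python
from bench import robot
from h import *
o=robot.get_obs();print(o["tool_pos"],o["ee_rot"],o["width"])
for n in("wrist","side","top"):
    s=robot.snapshot(n);np.savez(f"{n}1.npz",**s);cv2.imwrite(f"pics/{n}1.png",s["image"][...,::-1])
```

```text
[0.54401627 0.18665787 0.16232832] [3.13989056e+00 6.08004811e-03 1.33608632e-03] 0.04677297651443923
```

View pics/wrist1.png

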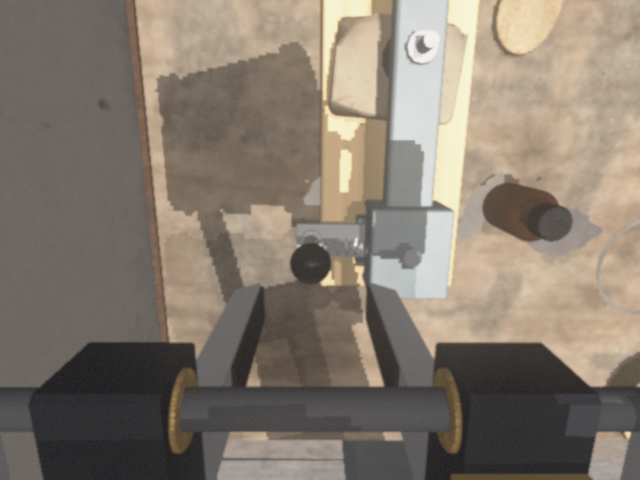

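The wrist view shows the black knob at (311,263), just ahead of the fingertips at (255,288) and (378,288). The coupler's left wall is at column ~368.

Run:
```python
from h import *
W=dict(np.load("wrist1.npz"))
b=blob(W["image"].max(2)<50,(285,240,335,284));print(b[0],b[1]);print("knob",onz(W,b[0],.112))
for p in[(369,208),(366,290),(450,210),(446,298)]:print(p,onz(W,p,.096))
```

```text
Traceback (most recent call last):
  File "h.py", line 12, in blob
    n,l,st,c=cv2.connectedComponentsWithStats(w);i=1+np.argmax(st[1:,4]);return c[i],st[i],(l==i).astype(np.uint8)
                                                     ~~~~~~~~~^^^^^^^^^^
ValueError: attempt to get argmax of an empty sequence
```

Run:
```python
from h import *
W=dict(np.load("wrist1.npz"));im=W["image"];print(im.shape,im.dtype,im[263,311],im[255,318])
b=blob(im.max(2)<75,(285,238,335,284));print(b[0],b[1]);print("knob",onz(W,b[0],.112),onz(W,(311,263),.112))
for p in[(369,208),(366,290),(450,210),(446,298)]:print(p,onz(W,p,.096))
```

```text
(480, 640, 3) uint8 [85 82 80] [60 56 55]
[310.04737295 263.35055986] [ 291  244   39   40 1161]
knob [0.54717339 0.18927793 0.112     ] [0.54738424 0.18872843 0.112     ]
(369, 208) [0.5766017  0.15423355 0.096     ]
(366, 290) [0.52457632 0.15436588 0.096     ]
(450, 210) [0.57535353 0.105893   0.096     ]
(446, 298) [0.51912032 0.10365456 0.096     ]
```

Request:
carry_out:
  steps:
    - [[0.002,-0.0015,0],0,0.23]
    - [[0.002,-0.0015,0.01],0,0.23]
    - [[0.002,-0.0015,0.025],0,0.23]
    - [[0.002,-0.0015,0.04],0,0.23]
    - [[0.002,-0.0015,0.055],0,0.23]
    - [[0.002,-0.0015,0.065],0,0.23]
    - [[0.002,-0.0015,0.07],0,0.23]
    - [[0.002,-0.0015,0.07],0,0.23]

```text
time: 3.38
tool_pos: [0.5475, 0.188, 0.0952]
ee_rot: [3.141, 0.0, 0.0]
wrist_force: [-0.2, -0.0, 0.6]
width: 0.0361
finger_force: 0.0
```

Now descend 3 mm and close.

Request:
carry_out:
  steps:
    - [[0,0,0.003],0,0.23]
    - [[0,0,0.003],0,0.7]
    - [[0,0,0.003],0,1]
    - [[0,0,0.003],0,1]
    - [[0,0,0.003],0,1]
    - [[0,0,0.003],0,1]

```text
time: 4.12
tool_pos: [0.5477, 0.1891, 0.0928]
ee_rot: [-3.14, -0.001, 0.001]
wrist_force: [-0.2, 5.0, -0.1]
width: 0.0225
finger_force: 30.0
```

Request:
carry_out:
  steps:
    - [[0,-0.003,0],0,1]
    - [[0,-0.006,0],0,1]
    - [[0,-0.009,0],0,1]
    - [[0,-0.012,0],0,1]
    - [[0,-0.012,0],0,1]
    - [[0,-0.012,0],0,1]

```text
time: 4.88
tool_pos: [0.5478, 0.1963, 0.0925]
ee_rot: [3.135, 0.0, -0.001]
wrist_force: [-0.1, -6.4, 0.9]
width: 0.0224
finger_force: 30.0
```

Run:
```python
from bench import robot
from h import *
s=robot.snapshot("wrist");cv2.imwrite("pics/w2.png",s["image"][...,::-1])
t=robot.snapshot("side");cv2.imwrite("pics/s2.png",cv2.resize(t["image"][150:290,250:450,::-1],(800,560)))
```

```text
(no output)
```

View pics/w2.png

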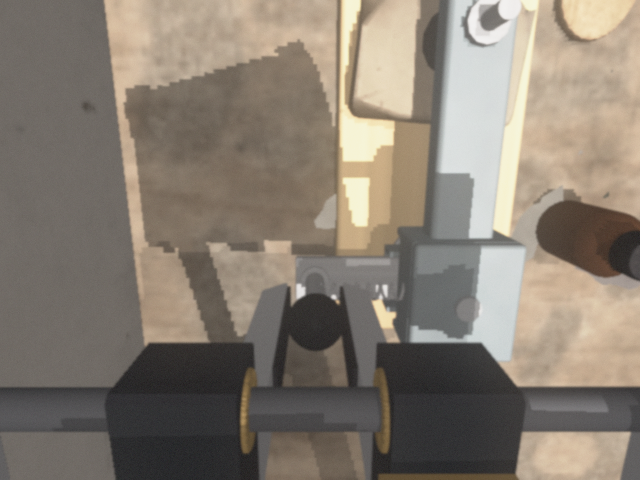

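The wrist view shows the knob at (315,322) gripped between the pads. The latch plate is partly drawn out of the coupler, whose wall is at column ~400. A side force of 6.4 N suggests only about 5–7 mm of travel, so I'll pull further.

Request:
carry_out:
  steps:
    - [[0,-0.002,0],0,1]
    - [[0,-0.004,0],0,1]
    - [[0,-0.006,0],0,1]
    - [[0,-0.006,0],0,1]
    - [[0,-0.006,0],0,1]

```text
time: 5.6
tool_pos: [0.5478, 0.2014, 0.0925]
ee_rot: [3.133, 0.0, -0.002]
wrist_force: [-1.0, -8.9, 1.7]
width: 0.0224
finger_force: 30.0
```

Request:
carry_out:
  steps:
    - [[0.001,0,-0.005],0,1]
    - [[0.002,0,-0.011],0,1]
    - [[0.0035,0,-0.016],0,1]
    - [[0.005,0,-0.022],0,1]
    - [[0.005,0,-0.022],0,1]

```text
time: 6.22
tool_pos: [0.552, 0.201, 0.1128]
ee_rot: [3.132, 0.003, -0.002]
wrist_force: [0.2, -9.2, -2.8]
width: 0.0225
finger_force: 30.0
```

Run:
```python
from bench import robot
from h import *
t=robot.snapshot("side");cv2.imwrite("pics/s3.png",cv2.resize(t["image"][130:290,250:450,::-1],(700,560)))
```

```text
(no output)
```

View pics/s3.png

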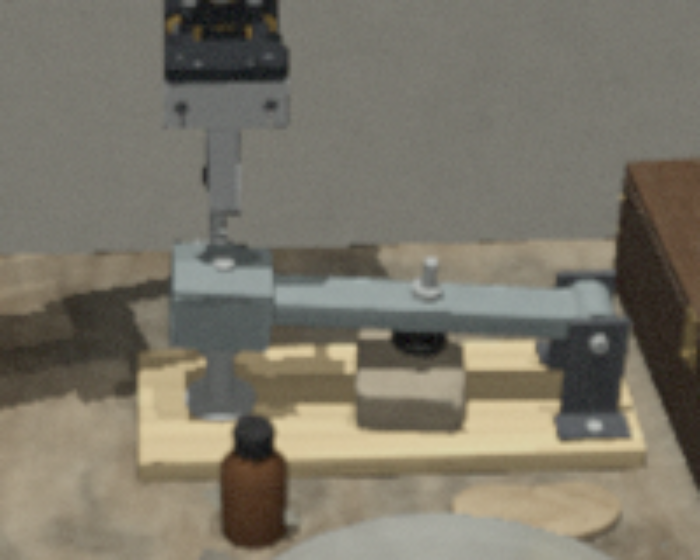

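The side view shows the coupler raised and tilted, with its top at (222,262) in the crop, and the mould has not moved. I'll continue along the arc.

Request:
carry_out:
  steps:
    - [[0.003,0,-0.0105],0,1]
    - [[0.007,0,-0.021],0,1]
    - [[0.011,0,-0.0315],0,1]
    - [[0.016,0,-0.0415],0,1]
    - [[0.0215,0,-0.0515],0,1]
    - [[0.027,0,-0.061],0,1]
    - [[0.032,0,-0.069],0,1]
    - [[0.037,0,-0.0755],0,1]
    - [[0.037,0,-0.0755],0,1]
    - [[0.037,0,-0.0755],0,1]

```text
time: 7.52
tool_pos: [0.5882, 0.2008, 0.1879]
ee_rot: [3.132, 0.006, -0.004]
wrist_force: [-2.5, -8.9, -2.0]
width: 0.0225
finger_force: 30.0
```

Run:
```python
from bench import robot
from h import *
t=robot.snapshot("side");cv2.imwrite("pics/s4.png",cv2.resize(t["image"][110:290,250:450,::-1],(640,576)))
o=robot.get_obs();print(o["tool_pos"],o["wrist_force"],o["qvel"].round(3))
```

```text
[0.588176   0.20083951 0.18782243] [ -2.1064061  -10.06878122  -2.00667379] [-0.001 -0.001  0.003 -0.002 -0.    -0.   ]
```

View pics/s4.png

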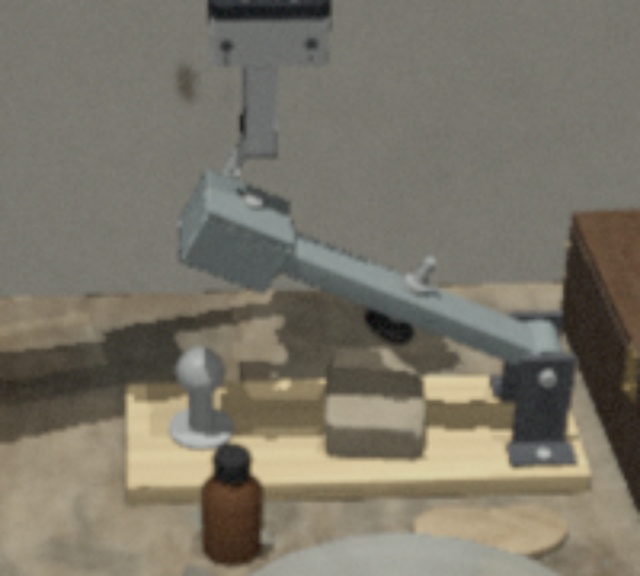

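The side view shows the beam lifted well off the ball. The ball is bare at (200,370), the mould is in place at (375,405), and the arm is still. The TCP rose 95 mm, which puts the coupler up about 10 cm.

Request:
carry_out:
  steps:
    - [[0,0,0],0,1]
    - [[0,0,0],0,1]
    - [[0,0,0],0,1]
    - [[0,0,0],0,1]
    - [[0,0,0],0,1]
    - [[0,0,0],0,1]

```text
time: 8.32
tool_pos: [0.5881, 0.2008, 0.1878]
ee_rot: [3.132, 0.006, -0.004]
wrist_force: [-2.7, -8.6, -2.8]
width: 0.0227
finger_force: 30.0
```

Run:
```python
from bench import robot
from h import *
a=cv2.imread("pics/s4.png");t=robot.snapshot("side")
b=cv2.resize(t["image"][110:290,250:450,::-1],(640,576));print("changed px",(cv2.absdiff(a,b).max(2)>40).sum())
S=t
hsv=cv2.cvtColor(S["image"],cv2.COLOR_RGB2HSV)
p=(250+254/3.2,110+200/3.2)  # bolt head on coupler top; intersect with press mid-plane y=.125
c,d=ray(S,p);print("bolt",c+d*(.125-c[1])/d[1])
```

```text
changed px 0
bolt [0.58036681 0.125      0.19581813]
```

```bash
python3 -c "
from bench import robot
print(robot.close_job())"
```

```text
the job is handed in; nothing more can be done
None
```

I pulled the latch clear (about 12 mm) and lifted the beam off the ball; the arm is holding it still by the knob, the coupler raised about 10 cm, the mould still in place, and the job is handed in.

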